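# Erect a specimen carton and slot in the polished slab

### The job

Fold the three walls of the cardboard specimen carton that still lie open (front, left and right) up until they stand upright. Then take the polished stone slab from its easel, lower it gently on its lower edge into the slot of the cork insert inside the carton until it stands fully home, and let go, with the walls still upright. Do not shift the other stones, the can, the cup or the brush.

Things in the scene. Friction and masses are not known exactly. Their poses are not given: they have to be found in the camera images.
- carton: Half-erected cardboard specimen carton fixed on a wooden block (84 x 104 x 25 mm). Origin on the table under its centre, z up, x towards its fixed back wall (away from the robot), y left. Base panel 100 (x) x 120 (y) mm, its faces 25 and 29 mm above the table; back wall 4 mm thick at x = +46 to +50 mm, top at 84 mm. On the base a cork insert 50 (x) x 104 (y) mm, top at 59 mm, has a slot
- slot_mouth (a point): centre of the mouth of the only slot, in the middle of the cork insert's top, 59 mm above the table (directly above the carton's origin); axes as the carton's. The slot is straight, along y: 84.6 mm long (y), 12.6 mm wide (x), 25 mm deep, its floor 34 mm above the table
- front_wall (a joint): hinge of the carton's front (robot side) wall, cardboard 4 mm thick, 116 mm long and 55 mm from hinge to free edge. Radians: 0 = folded out flat (level), 1.57 = upright; stops at 1.62, stays where left (under 2 N at the edge). Hinge line at x = -50 mm, z = 27 mm, parallel to y, in the carton frame
- left_wall (a joint): hinge of the carton's left wall, cardboard 4 mm thick, 94 mm long and 55 mm from hinge to free edge. Radians: 0 = folded out flat (level), 1.57 = upright; stops at 1.62, stays where left (under 2 N at the edge). Hinge line at y = +60 mm, z = 27 mm, parallel to x, in the carton frame
- right_wall (a joint): hinge of the carton's right wall, cardboard 4 mm thick, 94 mm long and 55 mm from hinge to free edge. Radians: 0 = folded out flat (level), 1.57 = upright; stops at 1.62, stays where left (under 2 N at the edge). Hinge line at y = -60 mm, z = 27 mm, parallel to x, in the carton frame
- front_wall_edge (a point): middle of the free edge of the front wall, 56 mm from its hinge line; axes are those of the carton when the wall is folded out flat, the wall then reaching to -x from the hinge
- left_wall_edge (a point): middle of the free edge of the left wall, 56 mm from its hinge line; axes are those of the carton when the wall is folded out flat, the wall then reaching to +y from the hinge
- right_wall_edge (a point): middle of the free edge of the right wall, 56 mm from its hinge line; axes are those of the carton when the wall is folded out flat, the wall then reaching to -y from the hinge
- slab: Polished banded reddish-brown stone slab, 10 mm thick (x) x 80 mm wide (y) x 85 mm tall (z), 180 g, loose. Origin at the centre of its lower edge face, z up along the slab. At the start it rests on the easel leaning back 34 degrees from upright, its top towards the robot side
- slab_top (a point): centre of the slab's top edge face, 85 mm from its origin along its z
- easel: Small dark wooden display easel, fixed, base 110 x 100 mm, left or right of the carton. Origin on the table; x points away from its sloping back rest. The slab's lower edge lies on its ledge, 32 mm above the origin; the back rest (64 mm wide) supports the slab's rear up to 44 mm from its lower edge; a lip 8 mm high stands before the slab
- rough_wood: brown block of rough petrified wood, about 100 x 85 x 70 mm, loose; origin under its centre; a bystander
- grey_stone: grey rough stone about 85 x 70 x 45 mm, loose; origin under its centre; a bystander
- pale_stone: pale rough stone about 70 x 60 x 40 mm, loose; origin under its centre; a bystander
- can: aluminium drinks can, diameter 64 mm, 115 mm tall, standing; origin under its centre; a bystander
- cup: white cup, diameter 76 mm, 85 mm tall, standing; origin under its centre; a bystander
- brush: hand brush lying on the table; origin under its centre; a bystander
Things that resemble listed ones, but are neither listed nor needed, are in the scene too. Of the things shaped like the slab, the brown one is meant.

How it is judged:
On the way, in this order (a step that is already met when the one before it is completed fails the run):
1. the front, left and right walls all stand upright (over 1.45 rad) (value of joint each of front_wall, left_wall, right_wall above 1.45 rad), for 0.2 s.
2. the slab stands in the slot, on its floor, walls upright (all of step 1 and z of slab in the frame of carton below 0.039 m and horizontal distance between slab and slot_mouth below 0.007 m and angle between the z axis of slab and the z axis of carton, either way round below 0.14 rad and z of slab_top in the frame of carton above 0.1 m), for 0.2 s.
At the end, for the whole second after the job is handed in: All three hinged walls stand above 1.45 rad (83 degrees); the slab stands lower edge down in the slot, its lower edge within 5 mm of the slot's floor and within 7 mm of the slot's centre, upright to within 8 degrees of the carton's vertical, released and at rest (all of step 2 and linear speed of slab below 0.02 m/s); the robot touches nothing.
It fails at once if a bystander (rough wood, stones, can, cup, brush) is shifted by more than 30 mm (distance of any of rough_wood, grey_stone, pale_stone, can, cup, brush from where it was at the start of the episode above 0.03 m).
It fails at once if the slab is dropped or driven into the carton: faster than 0.4 m/s with its lower edge below the walls' tops over the carton (horizontal distance between slab and slot_mouth below 0.05 m and z of slab in the frame of carton below 0.085 m and linear speed of slab above 0.4 m/s).
It also fails if it takes over 70 s, if anything falls off the work surface, if the arm or the gripper's body presses on something with over 40 N, if the wrist force passes 120 N, or if a joint passes its speed limit or range.

### The arm

A 6-joint arm with a two-finger parallel gripper is mounted at the origin on the work surface. World frame = base frame: x ahead of the robot, y to its left, z up, the work surface at z = 0. Lengths are in m, angles in rad, forces in N, time in s.
With the tool pointing down it reaches from about 0.35 to 0.975 m from the base axis. Payload 7.1 kg.
Tool frame: the origin (TCP) lies on the centre line of the jaws, within the pads' length; the fingertips stand 17 mm ahead of it and the grasp point (between the pads) lies 2 mm behind it; z points along the fingers, y is the line along which they close (so a half turn about z gives the same grasp; the last joint's range is limited). The gripper opens to 88 mm and grips with 3 to 60 N. Pads are 20 mm wide; open, the fingers measure 115 mm over their backs; the gripper's body (75 mm by 178 mm) begins 61 mm behind the grasp point.
Start: joints at [-1.278, 0.423, 1.63, -0, 1.089, -0.019], TCP at [0.192, -0.595, 0.24] pointing down, gripper open.
Joint ranges: [-3, 3], [-0.9, 2.11], [0.09, 2.58], [-1.31, 4.45], [0.11, 2.69], [-2.54, 2.54]. Speed limits (rad/s): [2.39, 2.39, 3.01, 3.14, 3.14, 3.14].

### API

Orientations are given as a unit quaternion [w, x, y, z].
In Python, from bench import env, camera gives the robot as it stands. The module is installed in compiled form; this text tells all that it offers. Calls block until the motion is done:
- env.movep(position, orientation): joint-space move of the TCP to a pose.
- env.move_l(position, ori=None, v=0.15): straight line of the TCP; ori=None keeps the orientation; v is the mean speed in m/s.
- env.move_joints(angles): joint-space move.
- env.move_gripper(opening, f_grip=None): opening from 0.0 (shut) to 1.0 (fully open); f_grip is the grip in N (None keeps the last); returns when the fingers have stopped.
- env.dwell(seconds).
- env.solve_ik(position, orientation): joint angles nearest the present ones, or None.
- env.get_state(): the state.
- camera(name): name is "scene" or "top"; returns a dict with "img" (480x640x3 uint8, blue, green, red), "depth" (480x640 float32, m along the optical axis (not along the pixel's ray), 0 where there is no reading), "intrinsics" (3x3 intrinsics, pixels), "k1" (the pictures are not rectified: a ray, as slopes to the right and down, at radius r is drawn at 1 + k1 r^2 times it, then the intrinsics apply), "cam_to_world" (4x4, takes a point from camera to world coordinates). Camera axes: x right, y up, looking along -z (the intrinsics and any distortion apply to the point x, -y, -z); pixel columns grow to the right and rows downward; lengths in m; the calibration is good to about 2 mm. A picture is of the moment at which its call begins.
A pose or a line that the arm cannot do raises env.Unreachable and nothing moves.
- env.hand_in(): hands the job in; it is judged then, once.
The state is a dict: "time_s": time; "joint_pos": joint angles; "qvel": joint speeds; "effort": joint torques, N m; "eef_pos": TCP position; "eef_rot": TCP orientation; "contact_force": force on the tool from outside, world axes, zero at the start; "torque": the same for the moment, N m; "opening": opening from 0.0 (shut) to 1.0 (fully open); "finger_force": force on a finger pad.
Only numpy, scipy, OpenCV 4.12 (cv2) and the standard library are available. Lean on these libraries where they do the work, as an engineer would, in place of code of your own. Each camera call takes 0.05 s, during which the arm holds its last target. There are 200 camera calls.

## Working session

There is one attempt and no reset: what is moved stays moved. The work goes in short steps, each a Python script; the robot and the scene stay as the last script left them, time stands still between calls to the robot, and variables do not carry over. Pictures are saved under pics/ and viewed, at most 10 in all, crops included, and the job is handed in when it is done.

```bash
mkdir -p pics; cat > h.py <<'E'
import numpy as np, cv2
from bench import env, camera
def load(n):
    d=np.load(f'pics/{n}.npz'); return {k:d[k] for k in d}
def snap(n,tag):
    c=camera(n); cv2.imwrite(f'pics/{tag}.png',c['img']); np.savez(f'pics/{tag}.npz',**c); return c
def ray(c,uv):
    K=c['intrinsics']; k1=float(c['k1'])
    p=cv2.undistortPoints(np.array(uv,float).reshape(-1,1,2),K,np.array([k1,0,0,0,0.])).reshape(-1,2)
    d=np.c_[p[:,0],-p[:,1],-np.ones(len(p))]
    M=c['cam_to_world']; return M[:3,3],d@M[:3,:3].T
def plane(c,uv,z):
    o,d=ray(c,uv); return o+d*((z-o[2])/d[:,2])[:,None]
def pts(c,uv):
    o,d=ray(c,uv); uv=np.array(uv).reshape(-1,2).astype(int); return o+d*c['depth'][uv[:,1],uv[:,0]][:,None]
E
python3 - <<'E'
from h import *
for n in('scene','top'):
    c=snap(n,n+'0'); print(n,c['intrinsics'].tolist(),c['k1'],c['cam_to_world'].round(3).tolist())
s=env.get_state();print(s)
E
```

```text
scene [[510.1290560774628, 0.0, 324.86583541156193], [0.0, 510.1290560774628, 239.13086075677066], [0.0, 0.0, 1.0]] -0.043007806347212026 [[0.288, -0.762, 0.58, 1.235], [0.958, 0.238, -0.163, -0.197], [-0.014, 0.602, 0.798, 1.077], [0.0, 0.0, 0.0, 1.0]]
top [[443.2239961998883, 0.0, 313.1253389140098], [0.0, 443.2239961998883, 251.52881013599801], [0.0, 0.0, 1.0]] -0.01368336115112009 [[0.004, 0.991, -0.132, 0.403], [-1.0, 0.005, 0.011, 0.016], [0.012, 0.132, 0.991, 1.181], [0.0, 0.0, 0.0, 1.0]]
{'time_s': 0.1, 'joint_pos': array([-1.27797957e+00,  4.23741011e-01,  1.63061758e+00,  1.57521451e-05,
        1.08859296e+00, -1.90006513e-02]), 'qvel': array([ 4.13405495e-05, -1.53290052e-03, -1.18976076e-03, -1.05299698e-03,
       -2.48348581e-04,  1.00494791e-03]), 'effort': array([-5.00944443e-04, -5.45614636e+01, -2.74323803e+01,  6.46035676e-02,
        1.87213422e-02, -9.60528553e-06]), 'eef_pos': array([ 0.19163204, -0.59439088,  0.23899246]), 'eef_rot': array([-6.74041282e-04,  9.87871177e-01,  1.55274198e-01, -8.58211957e-05]), 'contact_force': array([-0.27972428, -0.6318707 , -0.53817021]), 'torque': array([ 0.00278074,  0.02776013, -0.00870417]), 'finger_force': 0.0, 'opening': 1.0000216753936142}
```

View pics/scene0.png

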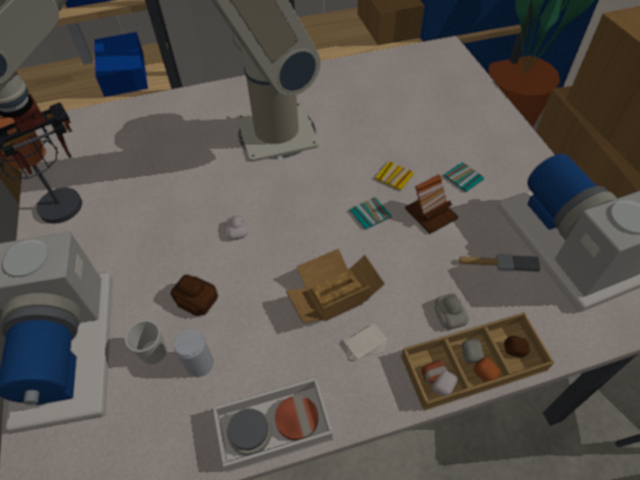

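View pics/top0.png

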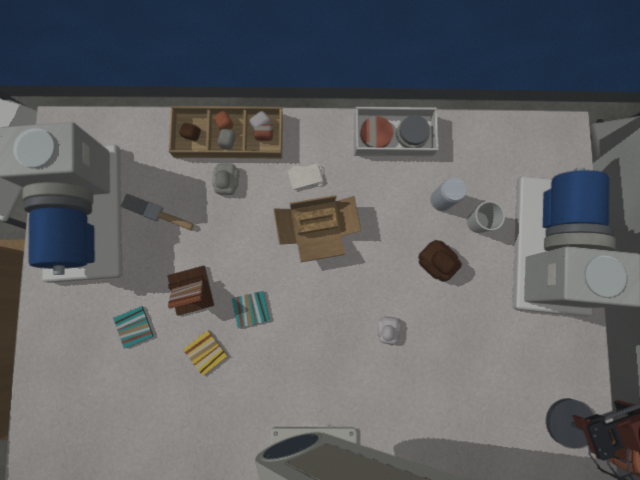

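The scene view shows the carton at about (335,285), with its back wall away from the robot, and the brown slab on the easel at (432,205). In the top view the carton is at (318,220) and the easel at (190,290). The other slab-like items (teal, yellow) lie flat. I'll enlarge both objects.

```bash
python3 - <<'E'
from h import *
a=cv2.imread('pics/scene0.png');b=cv2.imread('pics/top0.png')
f=lambda i,x,y:cv2.resize(i[y:y+75,x:x+100],(400,300),interpolation=cv2.INTER_CUBIC)
im=np.vstack([np.hstack([f(a,285,250),f(a,385,165)]),np.hstack([f(b,270,190),f(b,140,253)])])
cv2.imwrite('pics/z0.png',np.clip(im*1.6,0,255).astype(np.uint8))
E
```

```text
(no output)
```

View pics/z0.png

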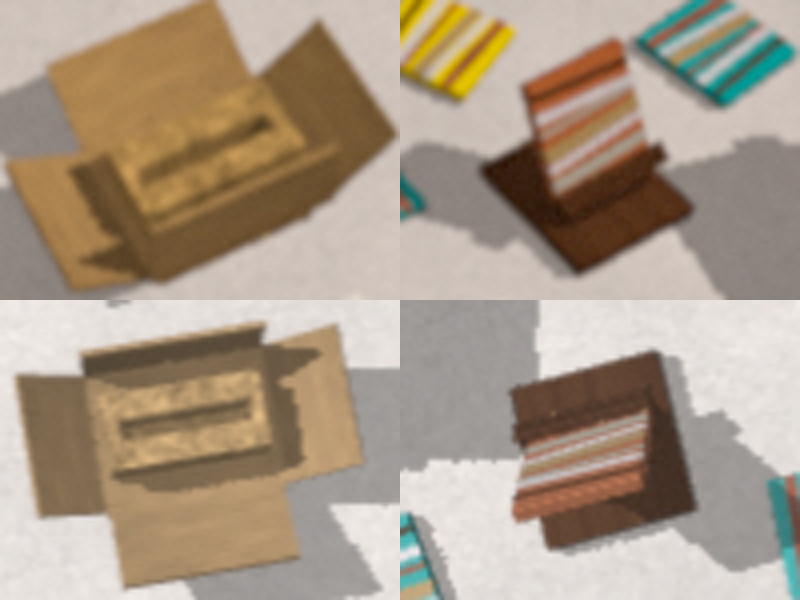

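The crops show the following:
- **Carton:** all three walls lie open. The slot runs at about scene crop (140,185)-(270,125) and top crop (120,430)-(250,405).
- **Slab:** in the top crop its top edge is at about (515,518)-(645,485).

Next I'll use depth to locate the cork top, the wall angles and the slab plane.

```bash
cat >> h.py <<'E'
def cloud(c,box):
    x0,y0,x1,y1=box; u,v=np.meshgrid(np.arange(x0,x1),np.arange(y0,y1)); uv=np.c_[u.ravel(),v.ravel()]
    P=pts(c,uv); k=c['depth'][uv[:,1],uv[:,0]]>0; return P[k],uv[k],c['img'][uv[k][:,1],uv[k][:,0]].astype(int)
E
python3 - <<'E'
from h import *
C={n:load(n+'0') for n in('scene','top')}
for n,box in(('scene',(280,240,390,330)),('top',(265,185,370,270))):
    P,uv,col=cloud(C[n],box); 
    print(n,'table z',np.median(P[P[:,2]<.012][:,2]), 'hist',np.histogram(P[:,2],np.arange(0,.1,.006))[0])
    k=(P[:,2]>.054)&(P[:,2]<.065)
    m=np.zeros((480,640),np.uint8); m[uv[k][:,1],uv[k][:,0]]=255
    nn,l,st,ce=cv2.connectedComponentsWithStats(m); i=1+st[1:,4].argmax()
    k2=l[uv[:,1],uv[:,0]]==i; Q=P[k2]
    r=cv2.minAreaRect((Q[:,:2]*1000).astype(np.float32)); print(r, st[i], np.median(Q[:,2]), cv2.boxPoints(r).round().tolist())
def ends(n,off,pp): return [((x+.5)/4-.5+off[0],(y+.5)/4-.5+off[1]) for x,y in pp]
s=ends('scene',(285,250),[(140,185),(270,125)]);t=ends('top',(270,190),[(120,130),(250,106)])
print('slot scene',plane(C['scene'],s,.059).round(4).tolist(),'top',plane(C['top'],t,.059).round(4).tolist())
# wall corner points in the views: free edge corners
w=ends('top',(270,190),[(125,287),(300,257),(18,75),(40,217),(337,25),(362,163)])
print('front(L,R) left(b,f) right(b,f) depth pts\n',pts(C['top'],np.array(w)+[[1,-2],[-1,-2],[2,1],[2,-1],[-2,1],[-2,-1]]).round(4))
# slab
for n,box in(('scene',(415,172,452,222)),('top',(165,275,207,312))):
    P,uv,col=cloud(C[n],box); hsv=cv2.cvtColor(C[n]['img'],cv2.COLOR_BGR2HSV)[uv[:,1],uv[:,0]]
    k=(P[:,2]>.045); Q=P[k]; 
    for _ in range(6):
        c0=Q.mean(0); nrm=np.linalg.svd(Q-c0)[2][2]; d=(Q-c0)@nrm; Q=Q[abs(d)<max(.004,1.5*d.std())] if d.std()>.0015 else Q
    nrm*=np.sign(nrm[2]); print(n,'slab n',nrm.round(3),'c',c0.round(4),len(Q),d.std(),'lean',np.degrees(np.arcsin(nrm[2])),'az',np.degrees(np.arctan2(nrm[1],nrm[0])),'zmax',Q[:,2].max())
    hz=np.cross([0,0,1],nrm);hz/=np.linalg.norm(hz);up=np.cross(nrm,hz)
    for a in(hz,up): e=(Q@a); print(a.round(3),np.percentile(e,[0,1,50,99,100]).round(4))
E
```

```text
scene table z -0.00017921068464032963 hist [2471   52   47    6  321  605  631  668  728  826  331   68   69  103
   42    0]
((637.43310546875, -5.783172607421875), (53.8751335144043, 105.4576416015625), 10.494638442993164) [311 271  50  34 703] 0.058451839422587026 [[601.0, 41.0], [621.0, -63.0], [674.0, -53.0], [654.0, 51.0]]
top table z 0.0009102241124074872 hist [3065   84   21    3  464  824  519  510  536  616  408   43   30   38
   62    1]
((635.5180053710938, -3.8768310546875), (50.868045806884766, 103.92276000976562), 10.547561645507812) [295 207  43  26 624] 0.059674706257322185 [[601.0, 43.0], [620.0, -60.0], [670.0, -50.0], [651.0, 52.0]]
slot scene [[0.6492, -0.0481, 0.059], [0.6327, 0.0364, 0.059]] top [[0.6286, 0.0387, 0.059], [0.6449, -0.0451, 0.059]]
front(L,R) left(b,f) right(b,f) depth pts
 [[ 0.5326  0.0322  0.0542]
 [ 0.5536 -0.0753  0.0466]
 [ 0.6606  0.0993  0.0638]
 [ 0.5739  0.0841  0.0618]
 [ 0.7114 -0.1024  0.0008]
 [ 0.6112 -0.1124  0.0552]]
scene slab n [0.786 0.217 0.578] c [0.4448 0.3176 0.0755] 659 0.0019315988050562839 lean 35.320869591738 az 15.458014924222095 zmax 0.10768443651555126
[-0.267  0.964  0.   ] [0.1473 0.1486 0.1873 0.2286 0.2319]
[-0.557 -0.154  0.816] [-0.2731 -0.2716 -0.2356 -0.1995 -0.1981]
top slab n [0.777 0.216 0.592] c [0.4421 0.3199 0.079 ] 547 0.0014350352185529256 lean 36.29655803127732 az 15.53420712807528 zmax 0.10955752596581303
[-0.268  0.963  0.   ] [0.1498 0.1503 0.1897 0.2295 0.2303]
[-0.57  -0.159  0.806] [-0.2844 -0.2836 -0.238  -0.2046 -0.2025]
```

```bash
cat >> h.py <<'E'
from scipy.spatial.transform import Rotation as R
YAW=np.radians(10.6); O=np.array([.637,-.0045,0]); RC=R.from_euler('z',YAW).as_matrix()
def quat(z,y):
    z=z/np.linalg.norm(z); y=y-z*(y@z); y/=np.linalg.norm(y)
    q=R.from_matrix(np.c_[np.cross(y,z),y,z]).as_quat(); return q[[3,0,1,2]]
UP=np.array([0,0,1.]); T=np.radians(30)
W={'front':(np.array([-1.,0,0]),.050),'left':(np.array([0,1.,0]),.060),'right':(np.array([0,-1.,0]),.060)}
def wall(name,sgn=1):
    o_c,r=W[name]; o=RC@o_c; hinge=O+o*r+UP*.027; tz=-o*np.sin(T)-UP*np.cos(T); n=-o*np.cos(T)+UP*np.sin(T)
    q=quat(tz,sgn*np.cross(UP,o))
    def tcp(th,out=0,up=0):
        rad=o*np.cos(th)+UP*np.sin(th); low=o*np.sin(th)-UP*np.cos(th)
        c=hinge+low*.002+(rad*.055+tz*.008 if th<np.radians(60) else rad*.047)
        return c-n*.010-tz*.017+o*out+UP*up
    return tcp,q,o
E
python3 - <<'E'
from h import *
c=load('top0'); print('can,cup,wood',plane(c,[(452,193),(487,217),(440,260)],.08).round(3).tolist(),'brush',plane(c,[(140,207),(190,225)],.02).round(3).tolist())
for w in W:
  for sgn in(1,-1):
    tcp,q,o=wall(w,sgn); 
    J=[env.solve_ik(p,q) for p in(tcp(.15,.06,.15),tcp(.15,.03),tcp(.6),tcp(1.1),tcp(1.57,-.006))]
    print(w,sgn,[None if j is None else np.round(j,2).tolist() for j in(J[0],J[1],J[-1])],tcp(.15,.03).round(3),tcp(1.57).round(3))
E
```

```text
can,cup,wood [[0.703, -0.352, 0.08], [0.641, -0.439, 0.08], [0.53, -0.315, 0.08]] brush [[0.675, 0.466, 0.02], [0.627, 0.331, 0.02]]
front 1 [[-0.24, 0.15, 2.32, 0.86, 0.27, 0.36], [-0.2, 0.59, 2.31, 2.49, 0.32, -1.29], [-0.13, 0.51, 2.15, 1.7, 0.16, -0.4]] [ 0.492 -0.032  0.036] [ 0.569 -0.017  0.084]
front -1 [None, [-0.2, 0.59, 2.31, 2.49, 0.32, 1.86], None] [ 0.492 -0.032  0.036] [ 0.569 -0.017  0.084]
left 1 [None, [0.45, 0.79, 1.66, -0.63, 0.95, -2.44], None] [0.608 0.151 0.036] [0.622 0.073 0.084]
left -1 [[0.49, 0.58, 1.61, -0.54, 1.19, 0.58], [0.45, 0.79, 1.66, -0.63, 0.95, 0.71], [0.32, 0.69, 1.7, -0.66, 0.94, 0.59]] [0.608 0.151 0.036] [0.622 0.073 0.084]
right 1 [[-0.46, 0.74, 1.31, 0.41, 1.44, -0.77], [-0.43, 0.9, 1.39, 0.45, 1.22, -0.85], [-0.33, 0.78, 1.5, 0.49, 1.18, -0.78]] [ 0.666 -0.16   0.036] [ 0.652 -0.082  0.084]
right -1 [[-0.46, 0.74, 1.31, 0.41, 1.44, 2.37], [-0.43, 0.9, 1.39, 0.45, 1.22, 2.29], [-0.33, 0.78, 1.5, 0.49, 1.18, 2.36]] [ 0.666 -0.16   0.036] [ 0.652 -0.082  0.084]
```

```bash
sed -i "s/def wall(name,sgn=1):/def wall(name,sgn=1,T=T):/; s/th<np.radians(60)/th<np.pi\/2-T/" h.py
cat >> h.py <<'E'
def fold(name,sgn,T):
    tcp,q,o=wall(name,sgn,T); S=env.get_state
    env.movep(tcp(.15,.06,.13),q); env.move_l(tcp(.15,.03),v=.25); f0=S()['contact_force']
    for th in np.r_[.15,.35:1.5:.19,1.5,1.57]: env.move_l(tcp(th),v=.12)
    for k in range(1,8):
        F=(S()['contact_force']-f0)@o
        if F>5: break
        env.move_l(tcp(1.57,-.001*k),v=.05)
    print(name,'steps',k,'F',F.round(2),'t',S()['time_s'])
    env.move_l(tcp(1.57,.04),v=.15); env.move_l(tcp(1.57,.05,.15),v=.3)
E
python3 - <<'E'
from h import *
for w,s,t in(('front',1,10),('left',-1,30)):
    tcp,q,o=wall(w,s,np.radians(t)); J=[env.solve_ik(p,q) for p in(tcp(.15,.06,.13),tcp(.15,.03),tcp(1.57),tcp(1.57,.05,.15))]
    print(w,[None if j is None else np.round(j,2).tolist() for j in J])
env.move_gripper(0.,20)
fold('right',1,np.radians(30))
c=snap('scene','r1')
cv2.imwrite('pics/r1z.png',cv2.resize(c['img'][190:340,240:440],(800,600),interpolation=cv2.INTER_CUBIC))
E
```

```text
front [[-0.14, 0.24, 2.13, 0.1, 0.61, 1.17], [-0.12, 0.54, 2.12, 0.17, 0.32, 1.11], [-0.07, 0.52, 1.94, 0.09, 0.52, 1.24], [-0.1, 0.21, 1.96, 0.07, 0.81, 1.24]]
left [[0.49, 0.61, 1.61, -0.55, 1.16, 0.59], [0.45, 0.79, 1.66, -0.63, 0.95, 0.71], [0.33, 0.69, 1.7, -0.66, 0.95, 0.59], [0.41, 0.5, 1.62, -0.55, 1.21, 0.47]]
right steps 5 F 6.01 t 8.0333
```

View pics/r1z.png

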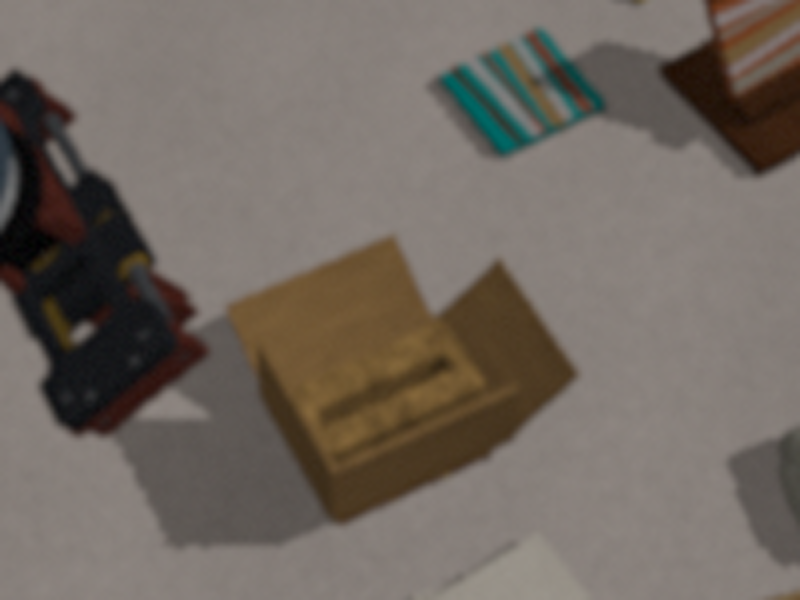

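The right wall now stands upright, its edge running from (260,350) to (335,470). I'll fold the front and left walls next.

```bash
python3 - <<'E'
from h import *
fold('front',1,np.radians(10))
fold('left',-1,np.radians(30))
a=snap('scene','r2')['img'];b=snap('top','t2')['img']
f=lambda i,x,y:cv2.resize(i[y:y+75,x:x+100],(400,300),interpolation=cv2.INTER_CUBIC)
im=np.vstack([np.hstack([f(a,285,250),f(a,385,165)]),np.hstack([f(b,270,190),f(b,140,253)])])
cv2.imwrite('pics/z2.png',np.clip(im*1.6,0,255).astype(np.uint8))
E
```

```text
front steps 3 F 6.32 t 14.65
left steps 4 F 7.27 t 20.7417
```

View pics/z2.png

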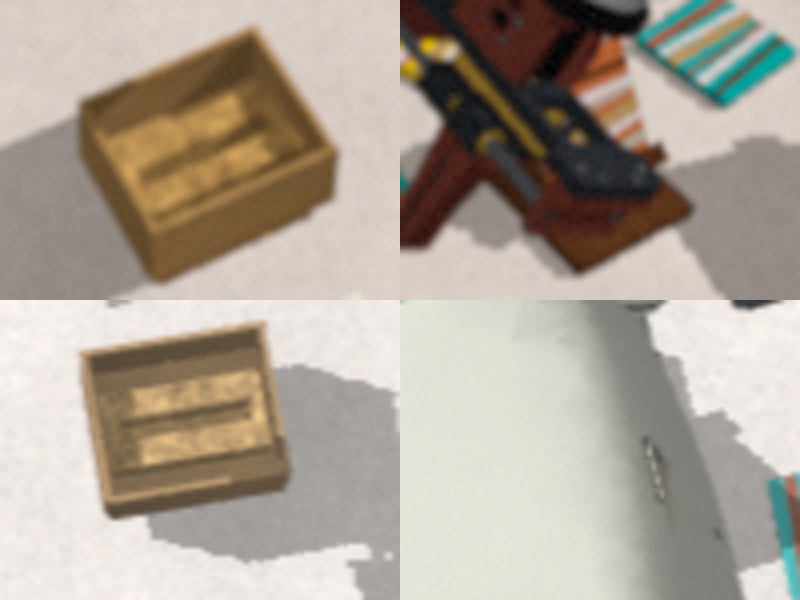

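All three walls stand upright: both views show a closed box rim, top crop (85,350)-(285,500). Next is the slab grasp.

```bash
cat >> h.py <<'E'
az,L=np.radians(15.5),np.radians(34.5)
N=np.array([np.cos(L)*np.cos(az),np.cos(L)*np.sin(az),np.sin(L)]); HZ=np.array([-np.sin(az),np.cos(az),0]); SU=np.cross(N,HZ)
TOP=np.array([.4435,.3188,.0773])+.0012*HZ+.0367*SU-.005*N
G=TOP-.008*SU
SLOT=np.array([.636,-.004,0])
E
python3 - <<'E'
from h import *
print('top',TOP,'bottom',TOP-.085*SU)
ok=None
for s in(1,-1):
    q=quat(-SU,s*N); q2=quat(-UP,s*RC[:,0])
    J=[env.solve_ik(p,qq) for p,qq in((G+.09*SU,q),(G,q),(G+.03*SU+[0,0,.1],q),(SLOT+[0,0,.24],q2),(SLOT+[0,0,.11],q2))]
    print(s,[None if j is None else np.round(j,2).tolist() for j in J])
    if ok is None and all(j is not None for j in J): ok=s
s=ok; print('sign',s); q=quat(-SU,s*N)
if s:
    env.movep(G+.09*SU,q); env.move_gripper(.5); env.move_l(G,v=.15)
    print(env.get_state()['contact_force'])
    env.move_gripper(0.,40); st=env.get_state(); print(st['opening'],st['finger_force'],st['contact_force'],st['time_s'])
E
```

```text
top [0.41917746 0.31330005 0.1047134 ] bottom [0.46557099 0.32616612 0.03466267]
1 [None, [0.77, 0.47, 2.26, 4.27, 0.3, 2.45], [0.79, 0.15, 2.23, -0.93, 0.36, 1.33], [-0.03, 0.44, 1.6, -0.0, 1.1, -0.21], [-0.03, 0.6, 1.68, -0.0, 0.86, -0.21]]
-1 [None, [0.77, 0.47, 2.26, 4.27, 0.3, -0.69], [0.79, 0.15, 2.23, -0.93, 0.36, -1.81], None, None]
sign NoneTraceback (most recent call last):
  File "<stdin>", line 9, in <module>
TypeError: unsupported operand type(s) for *: 'NoneType' and 'float'
```

```bash
cat >> h.py <<'E'
def gq(phi,s): return quat(-SU*np.cos(phi)+HZ*np.sin(phi),s*N)
def pq(phi,s,yaw=0): 
    Rr=R.from_euler('z',yaw).as_matrix()@RC; return quat(-UP*np.cos(phi)+Rr[:,1]*np.sin(phi),s*Rr[:,0])
E
python3 - <<'E'
from h import *
for phi in range(-50,51,10):
  for s in(1,-1):
    p=np.radians(phi); q=gq(p,s); a=SU*np.cos(p)-HZ*np.sin(p)
    # tips 25mm below top at centre; approach along tool axis
    g=TOP-.025*SU+a*.017
    P=[(g+a*.05,q),(g+a*.025,q),(g,q),(g+SU*.02,q),(g+SU*.04,q),(g+SU*.04+[0,0,.08],q),(SLOT+[0,0,.24],pq(p,s)),(SLOT+[0,0,.11],pq(p,s))]
    J=[env.solve_ik(*x) for x in P]
    bad=[i for i,j in enumerate(J) if j is None]
    J=[j for j in J if j is not None]
    print(phi,s,'bad',bad,'j4',[round(j[3],2) for j in J],'j5',[round(j[4],2) for j in J],'j6',[round(j[5],2) for j in J])
E
```

```text
-50 1 bad [] j4 [np.float64(-0.92), np.float64(-0.95), np.float64(-0.98), np.float64(-0.97), np.float64(-0.95), np.float64(-0.92), np.float64(-0.92), np.float64(-0.99)] j5 [np.float64(1.33), np.float64(1.29), np.float64(1.26), np.float64(1.27), np.float64(1.29), np.float64(1.37), np.float64(1.25), np.float64(1.13)] j6 [np.float64(1.75), np.float64(1.77), np.float64(1.79), np.float64(1.78), np.float64(1.77), np.float64(1.65), np.float64(0.61), np.float64(0.81)]
-50 -1 bad [] j4 [np.float64(-0.92), np.float64(-0.95), np.float64(-0.98), np.float64(-0.97), np.float64(-0.95), np.float64(-0.92), np.float64(-0.92), np.float64(-0.99)] j5 [np.float64(1.33), np.float64(1.29), np.float64(1.26), np.float64(1.27), np.float64(1.29), np.float64(1.37), np.float64(1.25), np.float64(1.13)] j6 [np.float64(-1.39), np.float64(-1.37), np.float64(-1.35), np.float64(-1.36), np.float64(-1.37), np.float64(-1.49), np.float64(-2.53), np.float64(-2.34)]
-40 1 bad [] j4 [np.float64(-0.96), np.float64(-1.0), np.float64(-1.04), np.float64(-1.03), np.float64(-1.01), np.float64(-0.95), np.float64(-0.77), np.float64(-
[... 6590 characters left out ...]
), np.float64(0.96), np.float64(0.96), np.float64(0.95), np.float64(1.54), np.float64(1.4)] j6 [np.float64(-2.01), np.float64(-2.04), np.float64(-2.06), np.float64(-2.04), np.float64(-2.02), np.float64(-1.75), np.float64(-0.75), np.float64(-0.88)]
50 -1 bad [] j4 [np.float64(1.6), np.float64(1.66), np.float64(1.73), np.float64(1.71), np.float64(1.7), np.float64(1.54), np.float64(0.73), np.float64(0.74)] j5 [np.float64(0.99), np.float64(0.97), np.float64(0.97), np.float64(0.96), np.float64(0.96), np.float64(0.95), np.float64(1.54), np.float64(1.4)] j6 [np.float64(1.13), np.float64(1.11), np.float64(1.08), np.float64(1.1), np.float64(1.13), np.float64(1.39), np.float64(2.39), np.float64(2.26)]
```

```bash
cat >> h.py <<'E'
PHI,S=np.radians(-30),1; A=SU*np.cos(PHI)-HZ*np.sin(PHI); GR=TOP-.025*SU+A*.017; GQ=gq(PHI,S)
E
python3 - <<'E'
from h import *
st=env.get_state
env.movep(GR+.05*A,GQ); env.move_gripper(.5); env.move_l(GR,v=.12); print(st()['contact_force'])
env.move_gripper(0.,40); s=st(); print('grip',s['opening'],s['finger_force'],s['contact_force'],s['time_s'])
if s['opening']>.05:
    env.move_l(GR+SU*.04,v=.1); env.move_l(GR+SU*.04+UP*.08,v=.25)
    env.movep(SLOT+UP*.26,pq(PHI,S)); s=st(); print('up',s['opening'],s['finger_force'],s['contact_force'],s['time_s'])
    a=snap('scene','g3')['img'];b=snap('top','gt3')['img']
    f=lambda i,x,y:cv2.resize(i[y:y+150,x:x+100],(400,600),interpolation=cv2.INTER_CUBIC)
    cv2.imwrite('pics/z3.png',np.clip(np.hstack([f(a,285,170),f(b,270,130)])*1.5,0,255).astype(np.uint8))
E
```

```text
[0.4776936  0.34343703 1.2053508 ]
grip 0.11108129214841439 40.000072717666626 [-3.01885266  1.57565274  3.16369677] 25.1833
up 0.11307253912867561 39.99916434288025 [-0.63582476 -0.09404016 -2.92952402] 27.6917
```

View pics/z3.png

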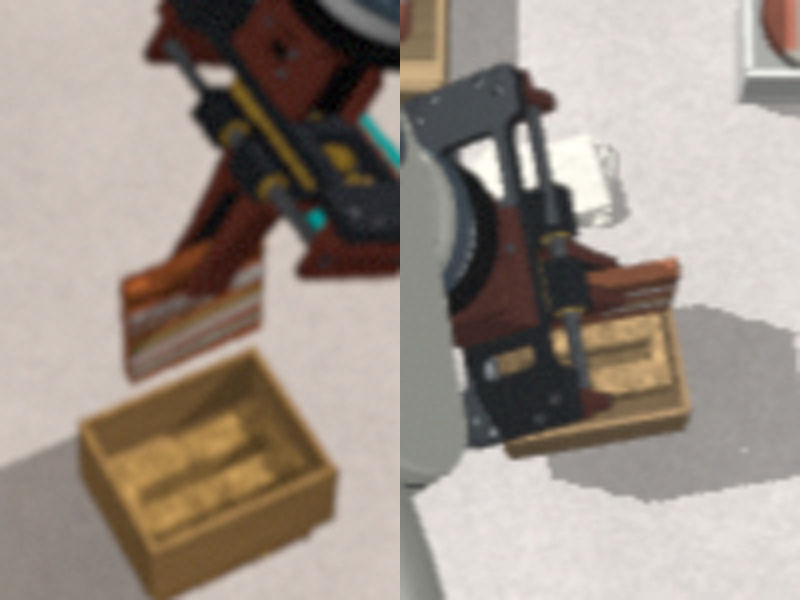

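The slab hangs upright in the gripper above the carton. In the scene crop its lower edge runs from (130,380) to (262,325). I'll measure its offset to the slot with the scene camera, which also measured the cork, so the calibration error cancels.

```bash
python3 - <<'E'
from h import *
c=load('g3'); P,uv,col=cloud(c,(305,232,362,270)); s=env.get_state(); p=s['eef_pos']; print('tcp',p,s['eef_rot'],pq(PHI,S))
Q=(P-p)@RC  # carton axes about tcp
k=(Q[:,2]<-.028)&(Q[:,2]>-.09)&(abs(Q[:,0])<.02); Q=Q[k]; print(len(Q),Q.min(0),Q.max(0))
from numpy.linalg import lstsq
M=np.c_[Q[:,1]+.0085,Q[:,2]+.05,np.ones(len(Q))]; co,*_=lstsq(M,Q[:,0],rcond=None); r=Q[:,0]-M@co; g=abs(r)<.004
co,*_=lstsq(M[g],Q[g,0],rcond=None); print('yaw slope, tilt slope, front face x',co.round(4),'std',r[g].std(), 'y range',np.percentile(Q[g,1],[0,1,99,100]).round(4),'z',np.percentile(Q[g,2],[0,1,50]).round(4))
# same-camera rays for lower corners
e=plane(c,[(285+130/4-.4,170+380/4-.4),(285+262/4-.4,170+326/4-.4)],p[2]-.0747); print('corners',((e-p)@RC).round(4))
# rim check: carton centre from wall top rim, both views, z=.082..084
for n,box in(('r2',(280,245,375,325)),('t2',(285,190,350,325))):
    P,uv,col=cloud(load(n),box); k=(P[:,2]>.074)&(P[:,2]<.09); X=P[k]; X=X[np.linalg.norm(X[:,:2]-O[:2],axis=1)<.1]
    Y=(X-O)@RC; print(n,len(Y),np.percentile(Y,[1,99],axis=0).round(4).tolist(), cv2.minAreaRect((X[:,:2]*1000).astype(np.float32)))
E
```

```text
tcp [ 0.6354828  -0.00284609  0.25926598] [ 0.19890856  0.61631199  0.7437553  -0.16559883] [ 0.19913526  0.61700233  0.7431829  -0.16532528]
479 [-0.00496716 -0.05101213 -0.07993929] [ 0.00754811  0.0300532  -0.028287  ]
yaw slope, tilt slope, front face x [0.0022 0.009  0.0049] std 0.0010816732451293949 y range [-0.051  -0.0505  0.0286  0.0301] z [-0.0799 -0.0783 -0.0527]
corners [[ 0.0023 -0.0484 -0.0747]
 [ 0.0042  0.0302 -0.0747]]
r2 534 [[-0.0509, -0.0608, 0.0742], [0.0508, 0.0586, 0.0873]] ((636.3993530273438, -5.5260162353515625), (104.7391357421875, 120.75409698486328), 10.545302391052246)
t2 348 [[-0.0513, -0.0582, 0.0747], [0.0484, 0.0605, 0.0882]] ((635.6488647460938, -3.6181106567382812), (100.9876480102539, 119.18354797363281), 10.00366497039795)
```

```bash
cat > ins.py <<'E'
from h import *
st=env.get_state; q=pq(PHI,S); C=np.array([.6363,-.0046,0])
def tgt(dx,dy,zb): return C+RC@np.array([dx,.0093+dy,0])+UP*(zb+.0757)
b=np.zeros(3)
env.move_l(tgt(0,0,.10),ori=q,v=.15)
for _ in range(2):
    env.dwell(.25); b+=tgt(0,0,.10)-st()['eef_pos']; env.move_l(tgt(0,0,.10)+b,v=.05)
env.dwell(.2); s=st(); print('bias',b.round(4),'err',(tgt(0,0,.10)-s['eef_pos']).round(4),s['time_s'])
f0=s['contact_force']
F=lambda: st()['contact_force']-f0
env.move_l(tgt(0,0,.066)+b,v=.08); f0=st()['contact_force']
def lower(dx,dy,z,zend,step=.0015):
    while z>zend:
        z-=step; env.move_l(tgt(dx,dy,z)+b,v=.03); f=F()
        if f[2]>5: return z,f
    return z,F()
offs=[(0,0)]+[(dx,dy) for dy in(0,.002,-.002) for dx in(.0012,-.0012,.0024,-.0024,.0036,-.0036)]
z=.066
for dx,dy in offs:
    if st()['time_s']>52: print('time');break
    z,f=lower(dx,dy,z,.030); print(dx,dy,'z',round(z,4),'F',(f@RC).round(1),'t',st()['time_s'],flush=True)
    if z<.046: break
    z+=.0025; env.move_l(tgt(dx,dy,z)+b,v=.05)
np.save('last.npy',np.r_[dx,dy,z,b])
print(st()['eef_pos'],st()['opening'])
E
python3 ins.py
```

```text
bias [-0. -0.  0.] err [0. 0. 0.] 29.7083
0 0 z 0.0345 F [-2.9  3.5 14.6] t 35.5333
[0.63506638 0.00470234 0.11201873] 0.11212942611163512
```

The slab went straight in and met the floor at the expected depth. I'll ease the pressure, release, retreat and check.

```bash
python3 - <<'E'
from h import *
st=env.get_state; p=st()['eef_pos']; a=UP*np.cos(PHI)-RC[:,1]*np.sin(PHI)
env.move_gripper(.3); env.dwell(.2); print(st()['contact_force'])
env.move_l(p+a*.08,v=.15); env.move_l(p+a*.12+UP*.08+RC[:,1]*.06,v=.25)
env.movep([.45,.33,.33],st()['eef_rot']) if env.solve_ik([.45,.33,.33],st()['eef_rot']) is not None else None
print(st()['time_s'])
A=snap('scene','e5');B=snap('top','et5')
f=lambda i,x,y:cv2.resize(i[y:y+150,x:x+100],(400,600),interpolation=cv2.INTER_CUBIC)
cv2.imwrite('pics/z5.png',np.clip(np.hstack([f(A['img'],285,190),f(B['img'],270,130)])*1.5,0,255).astype(np.uint8))
P,uv,col=cloud(A,(290,225,370,300)); Q=(P-[.6365,-.0055,0])@RC
k=(Q[:,2]>.092)&(np.linalg.norm(Q[:,:2],axis=1)<.06); print('slab pts',k.sum(),np.percentile(Q[k],[1,50,99],axis=0).round(4).tolist())
E
```

```text
[-0.1085024  -0.63774104  1.10831758]
38.65
slab pts 335 [[-0.004, -0.0396, 0.0924], [0.0047, -0.0018, 0.1133], [0.0078, 0.0395, 0.1223]]
```

View pics/z5.png

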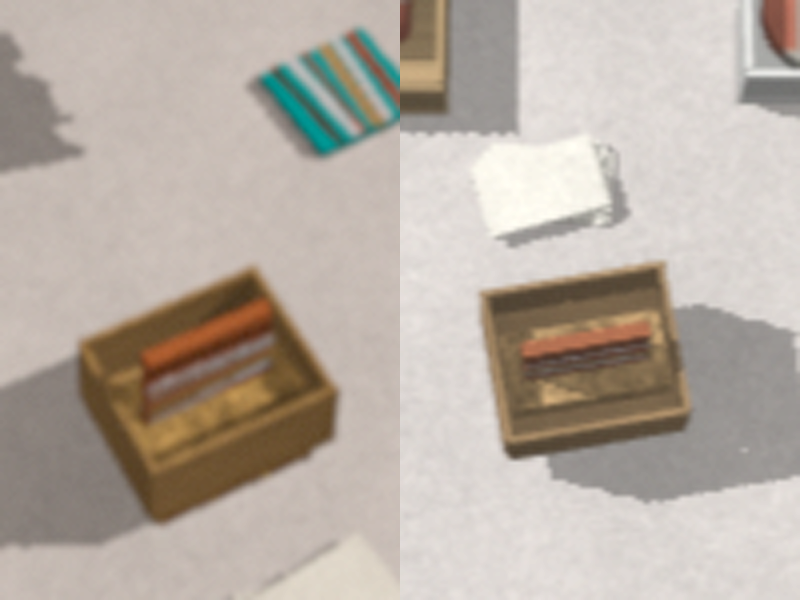

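The slab stands upright in the slot in both views, at scene crop (145,360)-(270,310), and its top is about 0.12 m above the table. All three walls are upright and the gripper is clear, so I'm handing in.

```bash
python3 -c "
from bench import env
print(env.hand_in())"
```

```text
the job is handed in; nothing more can be done
None
```

The job is handed in, with no verdict returned: the last camera check, at about 39 s of robot time, showed all three walls upright and the slab released and standing home in the slot, with the gripper clear of the carton.

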